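# Hang and lock a shelf bracket, then lay the pipette rail on it

### The job

The bench rack beside the microscope has one shelf bracket fitted and one slotted upright empty: take the loose bracket from its stand, hook both its tabs into the empty upright's slots and let go so that it hangs there on its sprung keepers. Then press it down from above until it locks fully home, and finally lay the white pipette rail level across the two brackets, in their saddles and centred between the uprights. Let go of everything and leave the other things on the bench where they stand.

Things in the scene. Friction and masses are not known exactly. Their poses are not given: they have to be found in the camera images.
- bracket_grip (a point): Loose steel shelf bracket (132 mm long, 116 mm high, about 0.35 kg): point to pinch it, mid-thickness of its arm. x along the arm to the hooks, z up. Arm 12 mm thick (y), z -10 to +12 mm, x -48 to +66. Front tip rises to z +26 at x -48 to -40; then saddle floor (z +12) to x +24. Flange 6 mm thick, 40 wide, z -92 to +24, rear face x +72. Strut below, as thin as the arm. Starts in its stand
- bracket_pad (a point): Middle of the flat top of the bracket's press pad, 42 mm (x) by 30 mm, at x +45, z +24 mm from bracket_grip; same axes
- upper_hook (a point): Root of the bracket's upper hook: underside of its neck at the flange's rear face (x +72, z +6 mm from bracket_grip). Neck 10 mm wide, 12 mm tall; it ends 12 mm out in a lip that hangs 24 mm below the neck, leaving a 6.5 mm gap to the flange. A second, equal hook is 70 mm lower. An ear stands out 7 mm on each side of the flange, 2 mm below to 3 mm above this point's height
- bracket: the same bracket; this point lies at the foot of the flange, in the middle of its rear face (x +72, z -92 mm from bracket_grip), same axes
- stand: Grey parking stand, fixed, under the bracket: plate 165 x 80 x 8 mm and a 34 mm wide front post (x -116 to -96 mm) where the arm's front end rests between two prongs 14 mm tall, 19 mm apart (post top 90, prong tops 104 mm above the table); lift the bracket straight up 30 mm or more to free it. Origin on the table below the flange's rear face; x as the bracket's
- hang_point (a point): Where bracket_grip lies when the bracket is locked home in the empty upright; x goes level into the slots, z up. Hooks go straight in with the bracket 27 to 38 mm above home (31 best); flush with the face, it is then lowered. 10 to 18 mm above home its ears land on two sprung keepers: let go, it hangs there by its hooks. Pressing the pad with 5 to 20 N takes the ears past the keepers, which snap out above them
- empty_upright: The empty slotted upright, fixed. Origin on the table below the middle of its slotted face, x into the slots. Face 4 mm thick, 44 mm wide, top 215 mm above the table. Two slots 15 mm wide: from 78 to 130 and 148 to 200 mm above the table. Black keeper housings reach 54 mm either side of its middle and 12 mm in front of the face, 146 to 172 mm high
- keeper_a (a joint): sprung keeper nose on the empty upright, left side seen from the robot (+y of the upright); 0 m is out (locking), grows to 0.014 as an ear pushes it sideways
- keeper_b (a joint): the same, right (-y) side
- fitted_upright: The other slotted upright, fixed, with an identical bracket already locked in at the same height. Origin on the table below the middle of its slotted face, x into the slots, arm towards -x. The uprights stand side by side, 160 mm apart; which is left changes
- rail_place (a point): Where rail_mid lies when the rail rests across both brackets: middle of the two saddles. x towards the uprights, y along the rail, z up. Saddle floors 17 mm below, 154 mm above the table; each saddle is open from x -29 to +35 mm, between front tip and press pad (both 12 mm or more above the floor), its arm's centre line at y -80 or +80 mm; nothing stands between the arms
- rail_mid (a point): Centre of the loose white pipette rail, half-way up: a bar 200 mm long (its y axis), 40 mm wide (x), 34 mm high (solid to 26 mm, then six low ribs across), about 0.25 kg, symmetric. Lies flat on the table; pinched across its 40 mm at the middle
- rail: the same rail; this point lies in the middle of its underside
- flask: bystander, loose: clear culture flask lying flat, 130 x 75 x 34 mm, red cap. Origin at the middle of its underside
- dishes: bystander, loose: stack of three round dishes, 92 mm across, 42 mm high. Origin at the middle of its underside
- tip_box: bystander, loose: pipette tip box, 85 x 120 x 71 mm. Origin at the middle of its underside
- media_bottle: bystander, loose: glass media bottle, 70 mm across, 160 mm high. Origin at the middle of its underside
- beaker: bystander, loose: glass beaker, 80 mm across, 100 mm high. Origin at the middle of its underside
- timer: bystander, loose: flat bench timer, 60 x 75 x 20 mm. Origin at the middle of its underside
Mind the look-alikes: they are no part of the job. What is shaped like the bracket but blue is not meant.

How it is judged:
By the outcome, as a careful person would: the job done as asked, in the order asked, and still so for the second after the job is handed in, with the robot touching nothing.
It also fails if it takes over 64 s, if anything falls off the work surface, if the arm or the gripper's body presses on something with over 40 N, if the wrist force passes 120 N, or if a joint passes its speed limit or range.

### The arm

A 6-joint arm with a two-finger parallel gripper is mounted at the origin on the work surface. World frame = base frame: x ahead of the robot, y to its left, z up, the work surface at z = 0. Lengths are in m, angles in rad, forces in N, time in s.
With the tool pointing down it reaches from about 0.35 to 0.775 m from the base axis. Payload 5.5 kg.
Tool frame: the origin (TCP) lies at the very end of the fingers, on their centre line; the grasp point (between the pads) lies 19 mm behind it (r.pinch_z is the z of the grasp point in the tool frame, in m); z points along the fingers, y is the line along which they close (so a half turn about z gives the same grasp; the last joint's range is limited). The gripper opens to 85 mm and grips with 20 to 120 N. Pads are 22 mm wide; open, the fingers measure 114 mm over their backs; the gripper's body (76 mm by 85 mm) begins 54 mm behind the grasp point. The pads swing forward as they close: fully open they stand 13 mm farther back than shut.
Start: joints at [1.119, 0.313, 0.046, 1.304, 0, 1.431], TCP at [0.176, 0.547, 0.231] pointing down, gripper open.
Joint ranges: [-2.76, 2.76], [-0.86, 1.69], [-1.03, 1.26], [-2.2, 2.34], [-1.47, 1.5], [-3.14, 3.14]. Speed limits (rad/s): [2.57, 2.57, 3.14, 3.14, 3.14, 3.14].

### API

Orientations are given as a unit quaternion [x, y, z, w].
In Python, from rig import r gives the robot as it stands. The module is installed in compiled form; this text tells all that it offers.
- The arm moves only by the tool drive_tool, never from a script. Its argument "commands" is a list of rows, each an object of numbers: "tx", "ty", "tz": the shift along the tool's x, y, z in m; "roll": the turn about the tool's z in degrees; "grip": the finger opening in m, from 0 to 0.0854. A call has 1 to 12 rows; each row shifts and turns the commanded pose from where the row before left it, along the tool's axes as they then stand; what a row does not reach is not made up. A row lasts 1/10 s, in which the tool goes at most 50 mm and 8.59 degrees, less where a joint would pass 70% of its speed; a pose out of reach is approached as far as the arm can. A call is refused whole if a number of a shift passes 0.05 or a number of a turn 8.59, either way. A call with a gripper value outside its range is refused whole. The fingers move at their own pace and stop on an object; "force" is the grip in N (left out, the last holds). Time passes only in rows, so rows that do not move let the fingers close. It gives the time, the measured TCP pose, the force, the opening and the grip force at its end, in the units of the state.
- r.get_state(): the state, without advancing time (a new reading comes with each control period).
- r.read_camera(name): name is "scene" or "top" or "wrist"; returns the picture (384x512x3 uint8, red, green, blue); there is no depth.
- r.camera_model(name): a dict with "fovy" (degrees; the focal length in pixels is half the picture's height over the tangent of half this angle, whatever the lens; pixels are square), "cx", "cy" (the principal point, pixels), "distortion" ([k1, k2, p1, p2, k3] as OpenCV has them; the pictures are not rectified), "extrinsics" (4x4, takes a point from camera to world coordinates). Camera axes: x right, y up, looking along -z (the intrinsics and any distortion apply to the point x, -y, -z); pixel columns grow to the right and rows downward; lengths in m; the calibration is good to about 2 mm. A picture is of the moment at which its call begins: read the wrist's pose just before it. camera_model takes no time and is no camera call; for the wrist camera it gives the pose at the moment of the call.
- r.sign_off(): hands the job in; it is judged then, once.
The state is a dict: "time": time; "qpos": joint angles; "joint_velocities": joint speeds; "joint_efforts": joint torques, N m; "ee_pos": TCP position; "orientation": TCP orientation; "ft_force": force on the tool from outside, world axes, zero at the start; "torque": the same for the moment, N m; "opening": opening from 0.0 (shut) to 1.0 (fully open); "grasp_force": force on a finger pad.
Only numpy, scipy, OpenCV 4.12 (cv2) and the standard library are available. Lean on these libraries where they do the work, as an engineer would, in place of code of your own. Each camera call takes 0.05 s, during which the arm holds its last target. There are 200 camera calls.

## Working session

There is one attempt and no reset: what is moved stays moved. The work goes in short steps, Python scripts to look and compute and a tool call to move; the robot and the scene stay as the last step left them, time stands still between calls to the robot, and variables do not carry over. Pictures are saved under pics/ and viewed, at most 10 in all, crops included, and the job is handed in when it is done.

Besides the shell and the picture viewer there is one more tool, called after ">>>" in YAML: its name, and indented under it one key for each argument. drive_tool: Moves the arm, as the interface text tells. Its arguments: {"type":"object","properties":{"commands":{"type":"array"},"force":{"type":"number"}},"required":["commands"]}

```bash
mkdir -p pics; cat > h.py <<'E'
import numpy as np, cv2
from rig import r
def cap(name,fn):
    m=r.camera_model(name); im=r.read_camera(name)
    cv2.imwrite(f'pics/{fn}.png',im[:,:,::-1]); np.save(f'pics/{fn}.npy',m,allow_pickle=True); return m
def ld(fn): return np.load(f'pics/{fn}.npy',allow_pickle=True).item()
def K(m):
    f=192/np.tan(np.radians(m['fovy'])/2); return np.array([[f,0,m['cx']],[0,f,m['cy']],[0,0,1.]])
def ray(m,uv):
    p=cv2.undistortPoints(np.array([[uv]],float),K(m),np.array(m['distortion'],float))[0,0]
    E=np.array(m['extrinsics']); d=E[:3,:3]@np.array([p[0],-p[1],-1]); return E[:3,3],d/np.linalg.norm(d)
def onz(m,uv,z):
    o,d=ray(m,uv); return o+d*(z-o[2])/d[2]
def tri(obs):
    A=np.zeros((3,3));b=np.zeros(3);R=[ray(m,u) for m,u in obs]
    for o,d in R:
        P=np.eye(3)-np.outer(d,d);A+=P;b+=P@o
    x=np.linalg.solve(A,b); return x,[np.linalg.norm(np.cross(x-o,d)) for o,d in R]
def proj(m,X):
    E=np.array(m['extrinsics']);c=(np.atleast_2d(X)-E[:3,3])@E[:3,:3]; c=c*[1,-1,-1]
    return cv2.projectPoints(c,np.zeros(3),np.zeros(3),K(m),np.array(m['distortion'],float))[0][:,0]
E
python3 - <<'E'
from h import *
for n in('scene','top'):
    m=cap(n,n+'0'); print(n,m['fovy'],np.round(m['extrinsics'],3).tolist(),m['distortion'])
a=cv2.imread('pics/scene0.png');b=cv2.imread('pics/top0.png')
for n in('scene0','top0'):
    cv2.imwrite(f'pics/{n}L.png',cv2.resize(cv2.imread(f'pics/{n}.png'),(800,600),interpolation=cv2.INTER_CUBIC))
print(r.get_state(), r.pinch_z)
E
```

```text
scene 53.374999864242056 [[-0.152, -0.731, 0.665, 1.392], [0.988, -0.115, 0.1, 0.134], [0.003, 0.672, 0.74, 1.194], [0.0, 0.0, 0.0, 1.0]] [-0.12821911  0.          0.          0.          0.        ]
top 44.78055010720471 [[0.022, 0.998, -0.059, 0.356], [-1.0, 0.023, 0.015, -0.015], [0.016, 0.058, 0.998, 1.44], [0.0, 0.0, 0.0, 1.0]] [-0.15390332  0.          0.          0.          0.        ]
{'time': 0.1, 'qpos': array([ 1.11942626e+00,  3.13927239e-01,  4.51054219e-02,  1.30359941e+00,
       -1.35832917e-05,  1.43122059e+00]), 'joint_velocities': array([-8.16846733e-04, -1.23111774e-03,  1.04447753e-03,  7.28176937e-04,
       -1.28131335e-03,  1.45096550e-05]), 'joint_efforts': array([ 3.59009093e-03, -4.81726527e+01,  2.99243331e+01,  1.27465610e-02,
       -1.07879255e-04, -9.25518968e-07]), 'ee_pos': array([0.17619299, 0.54686818, 0.23050218]), 'orientation': array([ 1.55266388e-01,  9.87872304e-01, -7.79222074e-04, -2.30082551e-04]), 'ft_force': array([-0.0697975 , -0.69203204,  0.44118934]), 'torque': array([-0.00510526,  0.04178014, -0.04476006]), 'grasp_force': 0.0, 'opening': 0.9999184174664058} -0.0187
```

View pics/scene0L.png

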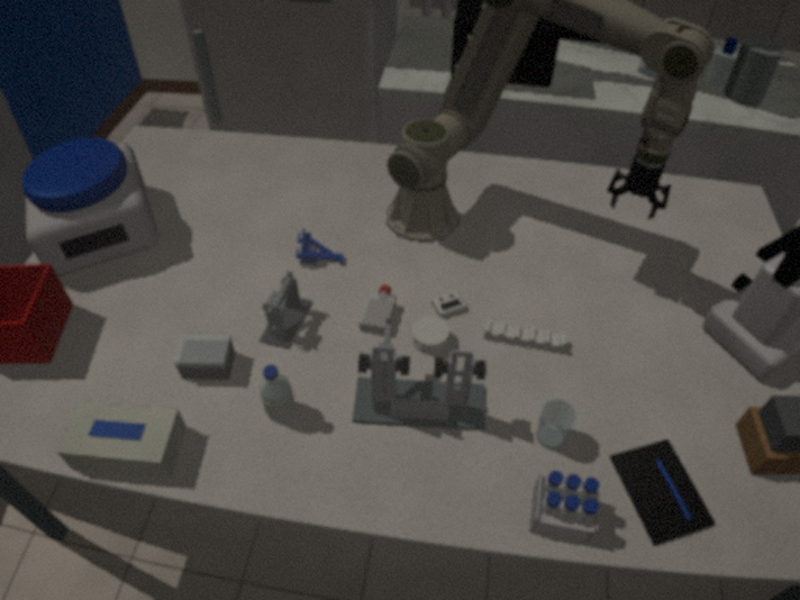

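View pics/top0L.png

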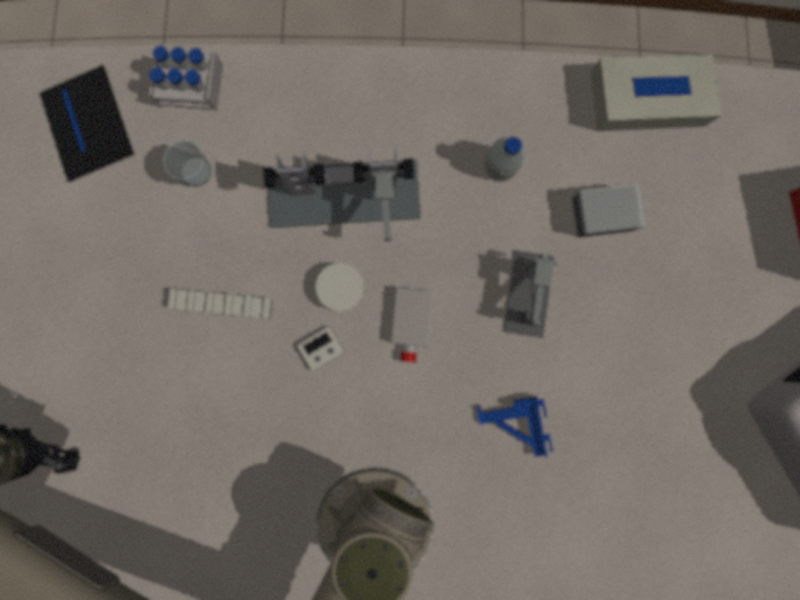

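The scene view shows the bracket in its stand at about (285,305), and the uprights at (383,370) with the bracket fitted and (460,375) empty. In the top view (800 px wide) the bracket's pad is at (543,268) and its arm tip at about (533,325). The empty upright is at (292,168), the fitted pad at (385,180), and the rail's ends are at (168,298) and (270,307).

```bash
python3 - <<'E'
from h import *
m=ld('top0');s=1.5625
def t(n,u,v,z): print(n,np.round(onz(m,(u/s,v/s),z),3))
t('pad',543,268,.124);t('tip',534,322,.126)
t('standTL',514,250,.008);t('standBR',543,336,.008)
t('railA',168,298,.03);t('railB',270,307,.03);t('rail mid',219,303,.034)
t('up1 top',292,160,.215);t('up2 top',384,163,.215);t('fitted tip',388,236,.168);t('fitpad',385,182,.166)
t('flask',411,315,.034);t('dishes',339,287,.042);t('bottle',512,145,.16);t('tipbox',610,210,.071);t('timer',320,348,.02);t('beaker',195,170,.1)
E
```

```text
pad [ 0.502 -0.298  0.124]
tip [ 0.402 -0.282  0.126]
standTL [ 0.549 -0.264  0.008]
standBR [ 0.379 -0.324  0.008]
railA [0.436 0.417 0.03 ]
railB [0.423 0.214 0.03 ]
rail mid [0.428 0.313 0.034]
up1 top [0.667 0.155 0.215]
up2 top [ 0.666 -0.003  0.215]
fitted tip [ 0.546 -0.013  0.168]
fitpad [ 0.643 -0.005  0.166]
flask [ 0.414 -0.06   0.034]
dishes [0.464 0.08  0.042]
bottle [ 0.72  -0.233  0.16 ]
tipbox [ 0.624 -0.441  0.071]
timer [0.346 0.115 0.02 ]
beaker [0.675 0.355 0.1  ]
```

```bash
cat >> h.py <<'E'
from scipy.spatial.transform import Rotation as Ro
def tool(): 
    s=r.get_state(); return np.array(s['ee_pos']),Ro.from_quat(s['orientation'])
def plan(pts,yaw=None):
    p,R=tool(); y=R.as_matrix()[:,1]; cy=np.degrees(np.arctan2(y[1],y[0])); print('at',np.round(p,4),'tool-y yaw',round(cy,2),'tz',np.round(R.as_matrix()[:,2],4))
    for q in pts:
        d=R.inv().apply(np.array(q)-p); print(' shift before roll',np.round(d*1000,1),'mm rows',np.ceil(np.linalg.norm(d)/.05)); p=np.array(q)
    if yaw is not None: print(' roll',round(((cy-yaw+90)%180)-90,2))
E
python3 - <<'E'
from h import *
m=r.camera_model('wrist');p,R=tool()
E=np.array(m['extrinsics']);print(m['fovy'],np.round(R.inv().apply(E[:3,3]-p),4),np.round(R.inv().as_matrix()@E[:3,:3],3))
plan([(.45,.12,.33),(.44,-.28,.33)],81)
E
```

```text
71.31061108423442 [ 0.0761 -0.0011 -0.1431] [[ 0.001  0.956  0.294]
 [ 1.    -0.    -0.   ]
 [ 0.     0.294 -0.956]]
at [0.1762 0.5469 0.2305] tool-y yaw 72.14 tz [-7.0e-04 -1.5e-03 -1.0e+00]
 shift before roll [-391.5 -322.5  -99.1] mm rows 11.0
 shift before roll [-113.2 -383.8    0.6] mm rows 9.0
 roll -8.86
```

>>> drive_tool:
  commands:
    - {"tx": -0.033, "ty": -0.027, "tz": -0.0083, "grip": 0.05}
    - {"tx": -0.033, "ty": -0.027, "tz": -0.0083}
    - {"tx": -0.033, "ty": -0.027, "tz": -0.0083}
    - {"tx": -0.033, "ty": -0.027, "tz": -0.0083}
    - {"tx": -0.033, "ty": -0.027, "tz": -0.0083}
    - {"tx": -0.033, "ty": -0.027, "tz": -0.0083}
    - {"tx": -0.033, "ty": -0.027, "tz": -0.0083}
    - {"tx": -0.033, "ty": -0.027, "tz": -0.0083}
    - {"tx": -0.033, "ty": -0.027, "tz": -0.0083}
    - {"tx": -0.033, "ty": -0.027, "tz": -0.0083}
    - {"tx": -0.033, "ty": -0.027, "tz": -0.0083}
    - {"tx": -0.033, "ty": -0.027, "tz": -0.0083}

```text
schema error: expected keys tx, ty, tz, roll, grip
```

>>> drive_tool:
  commands:
    - {"tx": -0.0113, "ty": -0.038}
    - {"tx": -0.0113, "ty": -0.038}
    - {"tx": -0.0113, "ty": -0.038}
    - {"tx": -0.0113, "ty": -0.038}
    - {"tx": -0.0113, "ty": -0.038}
    - {"tx": -0.0113, "ty": -0.038}
    - {"tx": -0.0113, "ty": -0.038}
    - {"tx": -0.0113, "ty": -0.038}
    - {"tx": -0.0113, "ty": -0.038}
    - {"tx": -0.0113, "ty": -0.038}
    - {"roll": -4.5}
    - {"roll": -4.5}

```text
schema error: expected keys tx, ty, tz, roll, grip
```

```bash
python3 - <<'E'
from h import *
plan([])
cap('wrist','w1')
cv2.imwrite('pics/w1L.png',cv2.resize(cv2.imread('pics/w1.png'),(800,600),interpolation=cv2.INTER_CUBIC))
E
```

```text
at [0.1762 0.5469 0.2305] tool-y yaw 72.14 tz [-7.0e-04 -1.5e-03 -1.0e+00]
```

View pics/w1L.png

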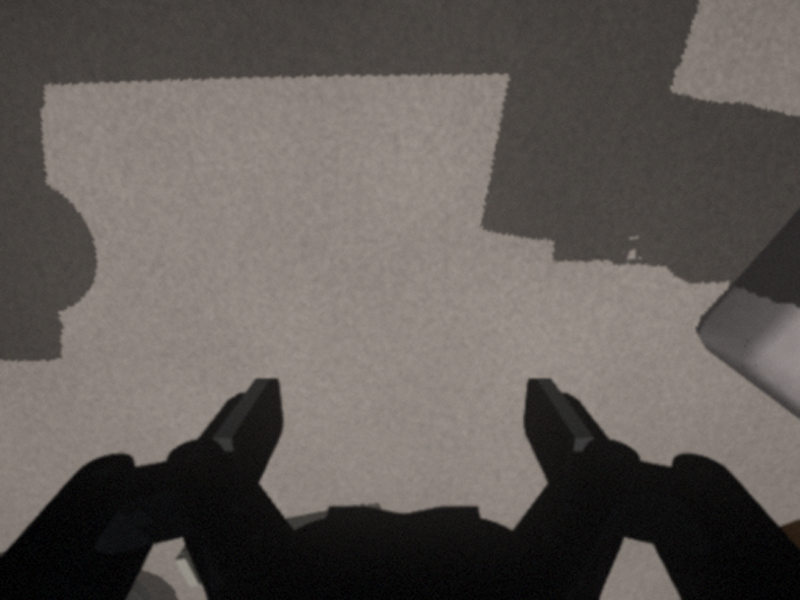

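The move was refused because every row needs all five keys, so this picture is from the start pose. It shows only the fingers, at (265,380) and (540,380), and bare bench.

>>> drive_tool:
  commands:
    - {"tx": -0.033, "ty": -0.027, "tz": -0.0083, "roll": 0, "grip": 0.05}
    - {"tx": -0.033, "ty": -0.027, "tz": -0.0083, "roll": 0, "grip": 0.05}
    - {"tx": -0.033, "ty": -0.027, "tz": -0.0083, "roll": 0, "grip": 0.05}
    - {"tx": -0.033, "ty": -0.027, "tz": -0.0083, "roll": 0, "grip": 0.05}
    - {"tx": -0.033, "ty": -0.027, "tz": -0.0083, "roll": 0, "grip": 0.05}
    - {"tx": -0.033, "ty": -0.027, "tz": -0.0083, "roll": 0, "grip": 0.05}
    - {"tx": -0.033, "ty": -0.027, "tz": -0.0083, "roll": 0, "grip": 0.05}
    - {"tx": -0.033, "ty": -0.027, "tz": -0.0083, "roll": 0, "grip": 0.05}
    - {"tx": -0.033, "ty": -0.027, "tz": -0.0083, "roll": 0, "grip": 0.05}
    - {"tx": -0.033, "ty": -0.027, "tz": -0.0083, "roll": 0, "grip": 0.05}
    - {"tx": -0.033, "ty": -0.027, "tz": -0.0083, "roll": 0, "grip": 0.05}
    - {"tx": -0.033, "ty": -0.027, "tz": -0.0083, "roll": 0, "grip": 0.05}

```text
time: 1.35
ee_pos: [0.4544, 0.1158, 0.3312]
orientation: [0.155, 0.988, 0.0, -0.0]
ft_force: [0.2, 1.3, -0.4]
opening: 0.584
grasp_force: 0.0
```

>>> drive_tool:
  commands:
    - {"tx": -0.0113, "ty": -0.038, "tz": 0, "roll": 0, "grip": 0.05}
    - {"tx": -0.0113, "ty": -0.038, "tz": 0, "roll": 0, "grip": 0.05}
    - {"tx": -0.0113, "ty": -0.038, "tz": 0, "roll": 0, "grip": 0.05}
    - {"tx": -0.0113, "ty": -0.038, "tz": 0, "roll": 0, "grip": 0.05}
    - {"tx": -0.0113, "ty": -0.038, "tz": 0, "roll": 0, "grip": 0.05}
    - {"tx": -0.0113, "ty": -0.038, "tz": 0, "roll": 0, "grip": 0.05}
    - {"tx": -0.0113, "ty": -0.038, "tz": 0, "roll": 0, "grip": 0.05}
    - {"tx": -0.0113, "ty": -0.038, "tz": 0, "roll": 0, "grip": 0.05}
    - {"tx": -0.0113, "ty": -0.038, "tz": 0, "roll": 0, "grip": 0.05}
    - {"tx": -0.0113, "ty": -0.038, "tz": 0, "roll": 0, "grip": 0.05}
    - {"tx": 0, "ty": 0, "tz": 0, "roll": -4.5, "grip": 0.05}
    - {"tx": 0, "ty": 0, "tz": 0, "roll": -4.5, "grip": 0.05}

```text
time: 2.55
ee_pos: [0.4444, -0.2804, 0.3299]
orientation: [0.077, 0.997, 0.001, -0.001]
ft_force: [-0.0, -0.5, -0.3]
opening: 0.587
grasp_force: 0.0
```

```bash
python3 - <<'E'
from h import *
plan([])
cap('wrist','w2')
cv2.imwrite('pics/w2L.png',cv2.resize(cv2.imread('pics/w2.png'),(800,600),interpolation=cv2.INTER_CUBIC))
E
```

```text
at [ 0.4444 -0.2804  0.3299] tool-y yaw 81.16 tz [-0.0012  0.0012 -1.    ]
```

View pics/w2L.png

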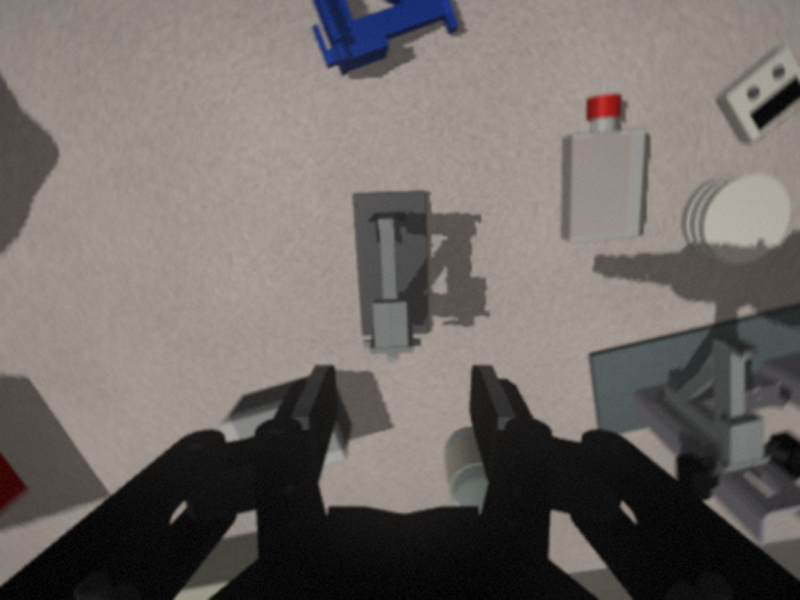

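The wrist view shows the bracket almost parallel to the tool. Its pad corners are at (375,302), (409,301), (412,349) and (373,350), the front tip is at (386,217), and the fitted pad is at about (743,440).

```bash
python3 - <<'E'
from h import *
m=ld('w2');t=ld('top0');s=1.5625
P=[onz(m,(u/s,v/s),.124) for u,v in((375,302),(409,301),(412,349),(373,350))]
for p in P: print(np.round(p,4))
c=np.mean(P,0);print('pad c',c,'sizes',[np.round(np.linalg.norm(P[i]-P[(i+1)%4]),4) for i in range(4)])
tip=[onz(m,(u/s,217/s),.126) for u in(377,396)];print('tip',np.round(tip,4))
tm=np.mean(tip,0);d=(c-tm)[:2];print('yaw',np.degrees(np.arctan2(d[1],d[0])),np.linalg.norm(d))
uc=proj(m,c)[0];print(tri([(m,uc),(t,(543/s,268/s))]))
# segment arm for yaw
E
python3 - <<'E'
import cv2,sys;sys.path.insert(0,'.')
a=cv2.imread('pics/w2.png')[110:240,210:300];b=cv2.imread('pics/top0.png')[140:225,300:370]
c=cv2.resize(a,None,fx=4,fy=4,interpolation=cv2.INTER_CUBIC);d=cv2.resize(b,None,fx=6,fy=6,interpolation=cv2.INTER_CUBIC)
import numpy as np
o=np.zeros((520,790,3),np.uint8);o[:520,:360]=c;o[:510,365:785]=d;cv2.imwrite('pics/c1.png',np.clip(o.astype(float)*1.6,0,255))
E
```

```text
[ 0.469  -0.3092  0.124 ]
[ 0.4727 -0.2798  0.124 ]
[ 0.5178 -0.2838  0.124 ]
[ 0.5134 -0.3188  0.124 ]
pad c [ 0.49320468 -0.29787958  0.124     ] sizes [np.float64(0.0296), np.float64(0.0453), np.float64(0.0353), np.float64(0.0454)]
tip [[ 0.3972 -0.2949  0.126 ]
 [ 0.3996 -0.2795  0.126 ]]
yaw -6.423688211180848 0.09536771680603973
(array([ 0.50334216, -0.30166338,  0.09855782]), [np.float64(0.0019855941533201012), np.float64(0.00198559415332012)])[ WARN:0@0.088] global loadsave.cpp:1063 imwrite_ Unsupported depth image for selected encoder is fallbacked to CV_8U.
```

View pics/c1.png

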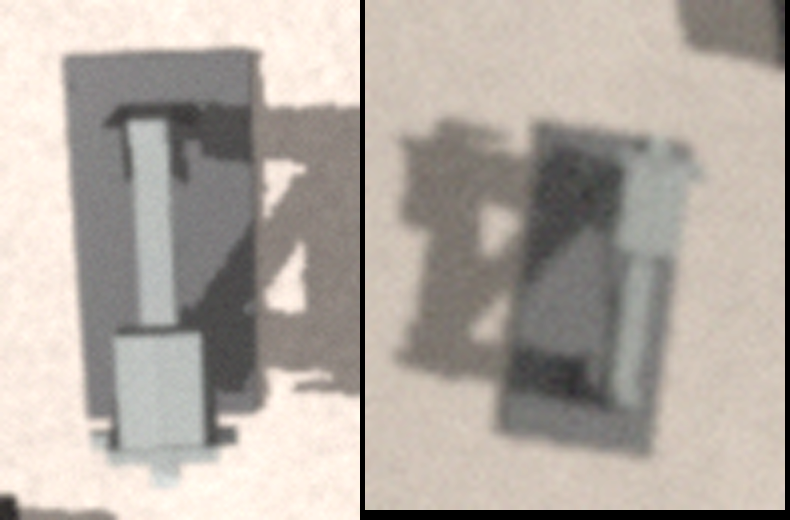

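The crop is clearer. The left panel (wrist) shows pad corners at (114,334), (200,334), (207,447) and (118,447), and arm edges at (130,120)/(168,120) and (141,325)/(177,325). The right panel (top) shows the pad's centre at about (655,208) and the arm's end at (625,402).

```bash
python3 - <<'E'
from h import *
m=ld('w2');t=ld('top0')
W=lambda u,v:(210+u/4-.4,110+v/4-.4); T=lambda u,v:(300+(u-365)/6-.4,140+v/6-.4)
P=np.array([onz(m,W(*q),.124) for q in((114,334),(200,334),(207,447),(118,447))])
c=P.mean(0);print(np.round(P,4),'c',np.round(c,4),[np.round(np.linalg.norm(P[i]-P[(i+1)%4]),4) for i in range(4)])
a=onz(m,W(149,120),.126);b=onz(m,W(159,325),.112)
for n,d in(('pad-tip',c-a),('arm',b-a),('padL',P[3]-P[0]),('padR',P[2]-P[1])): print(n,np.degrees(np.arctan2(d[1],d[0])),np.linalg.norm(d[:2]))
print('tip',a)
print(tri([(m,W(159.5,390)),(t,T(655,208))]),tri([(m,W(149,120)),(t,T(625,404))]))
E
```

```text
[[ 0.4684 -0.3117  0.124 ]
 [ 0.4729 -0.2828  0.124 ]
 [ 0.5143 -0.2866  0.124 ]
 [ 0.5095 -0.3175  0.124 ]] c [ 0.4912 -0.2996  0.124 ] [np.float64(0.0293), np.float64(0.0416), np.float64(0.0313), np.float64(0.0415)]
pad-tip -7.214883951517842 0.09273684311762184
arm -7.1045570017146735 0.07227381477345017
padL -8.105022146848107 0.041510955198920625
padR -5.290989097358912 0.0415845286278366
tip [ 0.39923126 -0.28800192  0.126     ]
(array([ 0.49443284, -0.30095478,  0.11404289]), [np.float64(0.0004994870336981494), np.float64(0.0004994870336979621)]) (array([ 0.40044618, -0.28879085,  0.10964966]), [np.float64(0.00021659334854351873), np.float64(0.00021659334854350493)])
```

```bash
python3 - <<'E'
from h import *
plan([(.4466,-.294,.15),(.4466,-.294,.080)],82.9)
E
```

```text
at [ 0.4445 -0.2797  0.3302] tool-y yaw 81.38 tz [-9.e-04  1.e-03 -1.e+00]
 shift before roll [ -4.4 -13.9 180.2] mm rows 4.0
 shift before roll [-0.1 -0.1 70. ] mm rows 2.0
 roll -1.52
```

>>> drive_tool:
  commands:
    - {"tx": -0.0044, "ty": -0.0139, "tz": 0.03, "roll": 0, "grip": 0.05}
    - {"tx": 0, "ty": 0, "tz": 0.045, "roll": -1.5, "grip": 0.05}
    - {"tx": 0, "ty": 0, "tz": 0.045, "roll": 0, "grip": 0.05}
    - {"tx": 0, "ty": 0, "tz": 0.045, "roll": 0, "grip": 0.05}
    - {"tx": 0, "ty": 0, "tz": 0.025, "roll": 0, "grip": 0.05}
    - {"tx": 0, "ty": 0, "tz": 0.02, "roll": 0, "grip": 0.05}
    - {"tx": 0, "ty": 0, "tz": 0.02, "roll": 0, "grip": 0.05}
    - {"tx": 0, "ty": 0, "tz": 0.02, "roll": 0, "grip": 0.05}
    - {"tx": 0, "ty": 0, "tz": 0, "roll": 0, "grip": 0.05}
    - {"tx": 0, "ty": 0, "tz": 0, "roll": 0, "grip": 0.05}

```text
time: 3.6
ee_pos: [0.4469, -0.2929, 0.0809]
orientation: [0.064, 0.998, 0.0, -0.0]
ft_force: [-0.4, 0.4, -0.4]
opening: 0.585
grasp_force: 0.0
```

```bash
python3 - <<'E'
from h import *
plan([])
m=cap('wrist','w3')
cv2.imwrite('pics/w3L.png',cv2.convertScaleAbs(cv2.resize(cv2.imread('pics/w3.png'),(800,600),interpolation=cv2.INTER_CUBIC),alpha=1.5))
E
```

```text
at [ 0.4469 -0.2929  0.0809] tool-y yaw 82.61 tz [-7.e-04  8.e-04 -1.e+00]
```

View pics/w3L.png

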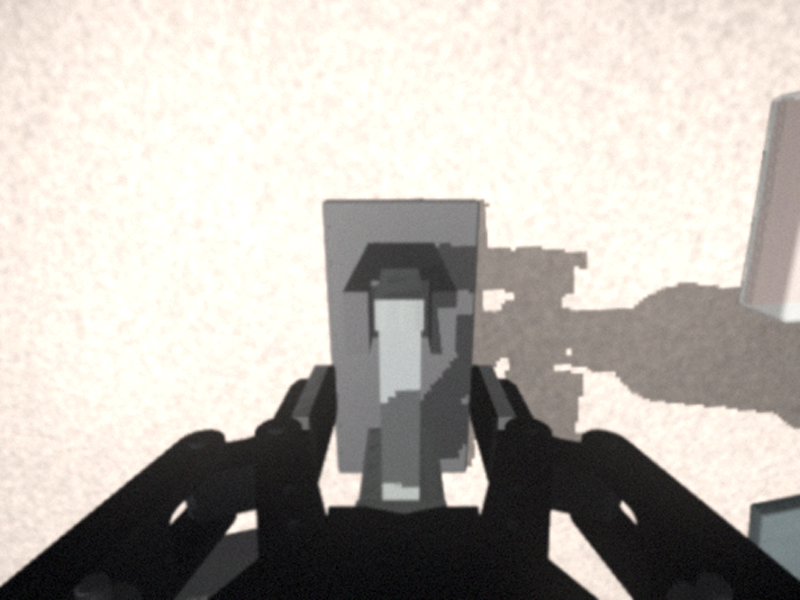

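The arm lies between the open fingers, centred at about column 400 against a finger midline of about 403. The tip's top front edge is at about (400,297). I'll check its height against the earlier view, then close.

```bash
python3 - <<'E'
from h import *
m=ld('w2');n=ld('w3');s=1.5625
print(tri([(m,(210+149/4-.4,110+120/4-.4)),(n,(400/s-.3,297/s-.3))]))
E
```

```text
(array([ 0.39933752, -0.28823927,  0.12488163]), [np.float64(0.0001783675839554372), np.float64(0.0001783675839553792)])
```

>>> drive_tool:
  commands:
    - {"tx": 0, "ty": 0, "tz": 0, "roll": 0, "grip": 0.0}
    - {"tx": 0, "ty": 0, "tz": 0, "roll": 0, "grip": 0.0}
    - {"tx": 0, "ty": 0, "tz": 0, "roll": 0, "grip": 0.0}
    - {"tx": 0, "ty": 0, "tz": 0, "roll": 0, "grip": 0.0}
    - {"tx": 0, "ty": 0, "tz": 0, "roll": 0, "grip": 0.0}
    - {"tx": 0, "ty": 0, "tz": 0, "roll": 0, "grip": 0.0}
  force: 60

```text
time: 4.25
ee_pos: [0.4476, -0.2937, 0.0819]
orientation: [0.064, 0.998, -0.001, 0.001]
ft_force: [-1.0, 0.8, 6.5]
opening: 0.133
grasp_force: 59.4
```

>>> drive_tool:
  commands:
    - {"tx": 0, "ty": 0, "tz": -0.01, "roll": 0, "grip": 0.0}
    - {"tx": 0, "ty": 0, "tz": -0.02, "roll": 0, "grip": 0.0}
    - {"tx": 0, "ty": 0, "tz": -0.03, "roll": 0, "grip": 0.0}
    - {"tx": 0, "ty": 0, "tz": -0.04, "roll": 0, "grip": 0.0}
    - {"tx": 0, "ty": 0, "tz": -0.04, "roll": 0, "grip": 0.0}
    - {"tx": 0, "ty": 0.03, "tz": -0.04, "roll": 0, "grip": 0.0}
    - {"tx": 0, "ty": 0.04, "tz": -0.02, "roll": 0, "grip": 0.0}
    - {"tx": 0, "ty": 0.04, "tz": 0, "roll": 0, "grip": 0.0}
    - {"tx": 0, "ty": 0.04, "tz": 0, "roll": 0, "grip": 0.0}
    - {"tx": 0, "ty": 0.03, "tz": 0, "roll": 0, "grip": 0.0}
    - {"tx": 0, "ty": 0, "tz": 0, "roll": 0, "grip": 0.0}

```text
time: 5.35
ee_pos: [0.4694, -0.1112, 0.2809]
orientation: [0.062, 0.998, 0.001, -0.001]
ft_force: [-0.2, -0.2, -2.7]
opening: 0.128
grasp_force: 59.3
```

```bash
python3 - <<'E'
from h import *
plan([])
cap('wrist','w4')
a=cv2.imread('pics/w4.png');t=cv2.imread('pics/top0.png');sc=cv2.imread('pics/scene0.png')
o=np.zeros((600,800,3),np.uint8)
o[:300,:]=0
w=cv2.resize(a[190:384,290:512],None,fx=2,fy=2,interpolation=cv2.INTER_CUBIC)
tt=cv2.resize(t[92:152,160:275],None,fx=3,fy=3,interpolation=cv2.INTER_CUBIC)
o[:388,:444]=w; o[400:580,:345]=tt
ss=cv2.resize(sc[215:280,222:318],None,fx=4,fy=4,interpolation=cv2.INTER_CUBIC); o[:260,416:]=0
o[:388,:444]=w; o[330:590,416:800]=ss
cv2.imwrite('pics/c2.png',cv2.convertScaleAbs(o,alpha=1.5))
E
```

```text
at [ 0.4694 -0.1112  0.2809] tool-y yaw 82.9 tz [-0.0013  0.0019 -1.    ]
```

View pics/c2.png

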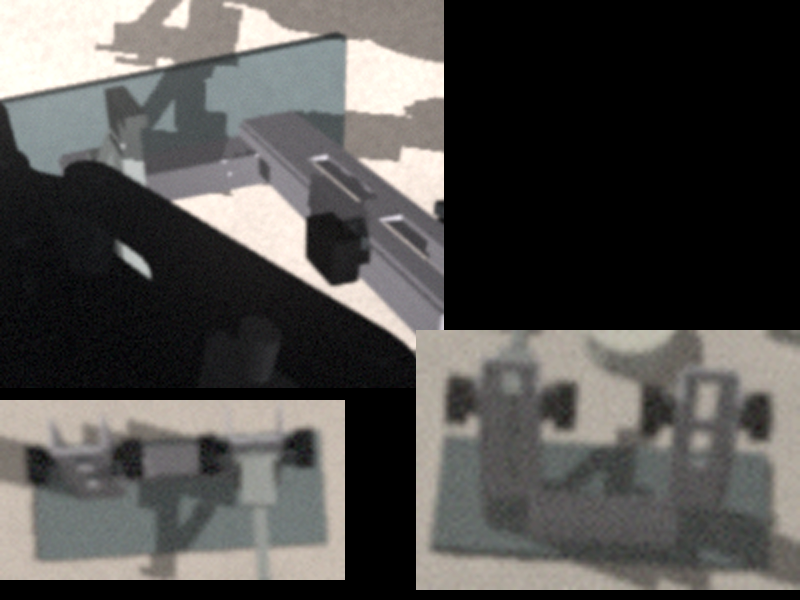

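The wrist crop shows the empty upright's two slots, with lower bottom corners at (313,160)/(332,156) and upper bottom corners at (382,221)/(403,216). The top crop has the upright tops at about (52,452)–(110,449) and (222,441)–(283,437). The scene crop shows the upper slot from about (708,383) down to (705,422).

```bash
python3 - <<'E'
from h import *
w=ld('w4');t=ld('top0');s=ld('scene0')
W=lambda u,v:(290+u/2-.25,190+v/2-.25);T=lambda u,v:(160+u/3-.33,92+(v-400)/3-.33);S=lambda u,v:(222+(u-416)/4-.4,215+(v-330)/4-.4)
for n,m,q,z in[('ls',w,W(313,160),.078),('rs',w,W(332,156),.078),('lu',w,W(382,221),.148),('ru',w,W(403,216),.148),('baseL',w,W(240,127),.01),('baseR',w,W(302,112),.01),
 ('T e1',t,T(52,452),.215),('e2',t,T(110,449),.215),('f1',t,T(222,441),.215),('f2',t,T(283,437),.215),
 ('S top',s,S(708,383),.2),('S bot',s,S(705,422),.148),('S lowtop',s,S(704,433),.13)]: print(n,np.round(onz(m,q,z),4))
print(tri([(w,W(392,218)),(s,S(705,422))]),tri([(w,W(382,221)),(s,S(717,423))]))
# plate edge front (table level) for yaw
for q in((0,100),(344,36)): print('plate',np.round(onz(w,W(*q),.01),4))
for q in((38,558),(327,543)): print('plateT',np.round(onz(t,T(*q),.01),4))
E
```

```text
ls [0.6521 0.1535 0.078 ]
rs [0.6507 0.168  0.078 ]
lu [0.6521 0.1516 0.148 ]
ru [0.6503 0.1651 0.148 ]
baseL [0.6595 0.1346 0.01  ]
baseR [0.6521 0.1892 0.01  ]
T e1 [0.6489 0.1811 0.215 ]
e2 [0.6526 0.1292 0.215 ]
f1 [0.662  0.0294 0.215 ]
f2 [ 0.667 -0.025  0.215]
S top [0.6537 0.1573 0.2   ]
S bot [0.6554 0.1594 0.148 ]
S lowtop [0.654  0.1599 0.13  ]
(array([0.65320645, 0.15982669, 0.14542236]), [np.float64(0.0004842126221682951), np.float64(0.0004842126221682745)]) (array([0.65593144, 0.16387655, 0.14297008]), [np.float64(0.006689114589136509), np.float64(0.006689114589136512)])
plate [ 0.6062 -0.0732  0.01  ]
plate [0.5846 0.2195 0.01  ]
plateT [0.5857 0.2241 0.01  ]
plateT [ 0.6082 -0.0746  0.01  ]
```

```bash
python3 - <<'E'
from h import *
plan([(.47,.14,.281),(.512,.148,.155)],94.4)
E
```

```text
at [ 0.4696 -0.1129  0.2809] tool-y yaw 82.83 tz [-1.2e-03  5.0e-04 -1.0e+00]
 shift before roll [ 31.2 251.   -0. ] mm rows 6.0
 shift before roll [-40.8  13.1 126. ] mm rows 3.0
 roll -11.57
```

>>> drive_tool:
  commands:
    - {"tx": 0.004, "ty": 0.03, "tz": 0, "roll": 0, "grip": 0.0}
    - {"tx": 0.005, "ty": 0.04, "tz": 0, "roll": 0, "grip": 0.0}
    - {"tx": 0.005, "ty": 0.04, "tz": 0, "roll": 0, "grip": 0.0}
    - {"tx": 0.005, "ty": 0.04, "tz": 0, "roll": 0, "grip": 0.0}
    - {"tx": 0.005, "ty": 0.04, "tz": 0, "roll": 0, "grip": 0.0}
    - {"tx": 0.005, "ty": 0.04, "tz": 0, "roll": 0, "grip": 0.0}
    - {"tx": -0.0388, "ty": 0.0341, "tz": 0, "roll": 0, "grip": 0.0}
    - {"tx": 0, "ty": 0, "tz": 0.042, "roll": -6, "grip": 0.0}
    - {"tx": 0, "ty": 0, "tz": 0.042, "roll": -5.6, "grip": 0.0}
    - {"tx": 0, "ty": 0, "tz": 0.042, "roll": 0, "grip": 0.0}
    - {"tx": 0, "ty": 0, "tz": 0, "roll": 0, "grip": 0.0}
    - {"tx": 0, "ty": 0, "tz": 0, "roll": 0, "grip": 0.0}

```text
time: 6.6
ee_pos: [0.5121, 0.1441, 0.1549]
orientation: [-0.036, 0.999, -0.0, -0.001]
ft_force: [0.8, -1.2, -2.9]
opening: 0.129
grasp_force: 59.5
```

```bash
python3 - <<'E'
from h import *
plan([])
cap('wrist','w5');cap('top','top5');cap('scene','scene5')
print(r.get_state()['ee_pos'])
t=cv2.imread('pics/top5.png');sc=cv2.imread('pics/scene5.png');w=cv2.imread('pics/w5.png')
o=np.zeros((600,800,3),np.uint8)
o[:300,:400]=cv2.resize(t[80:155,150:250],None,fx=4,fy=4,interpolation=cv2.INTER_CUBIC)
o[:300,400:]=cv2.resize(sc[205:280,225:325],None,fx=4,fy=4,interpolation=cv2.INTER_CUBIC)
o[300:,:400]=cv2.resize(w,(400,300))
cv2.imwrite('pics/c3.png',cv2.convertScaleAbs(o,alpha=1.5))
E
```

```text
at [0.5121 0.1441 0.1549] tool-y yaw 94.16 tz [-2.4e-03 -4.0e-04 -1.0e+00]
[0.51465986 0.14475902 0.15784192]
```

View pics/c3.png

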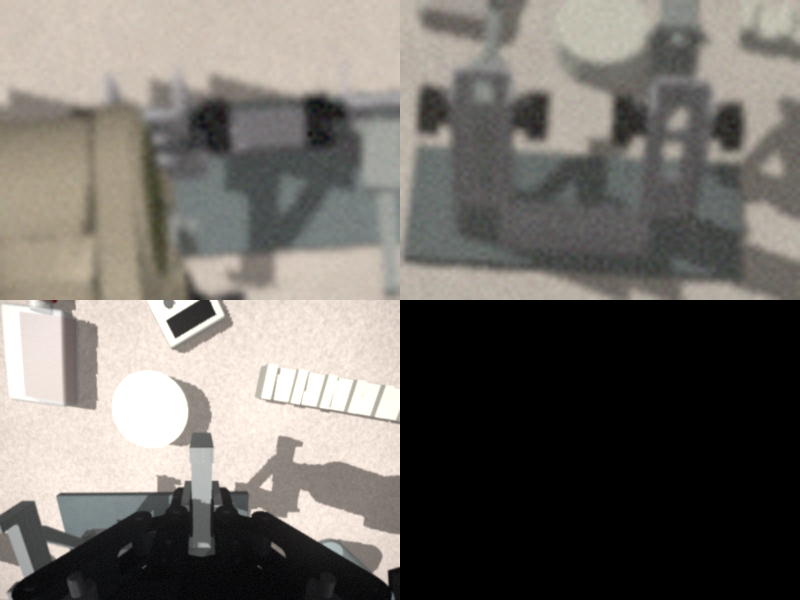

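The top view is blocked by the forearm. The scene view shows the bracket's flange at about (678,35) behind the empty slot at (680,120). In the wrist view the bracket is upright at column 202, its plate edge is level, and the fitted bracket's tip is at about (20,510), so I'll enlarge that.

```bash
python3 - <<'E'
from h import *
w=cv2.imread('pics/w5.png')
o=np.zeros((600,800,3),np.uint8)
o[:435,:]=cv2.resize(w[160:334,0:320],(800,435),interpolation=cv2.INTER_CUBIC)
cv2.imwrite('pics/c4.png',cv2.convertScaleAbs(o[:440],alpha=1.9))
E
```

```text
(no output)
```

View pics/c4.png

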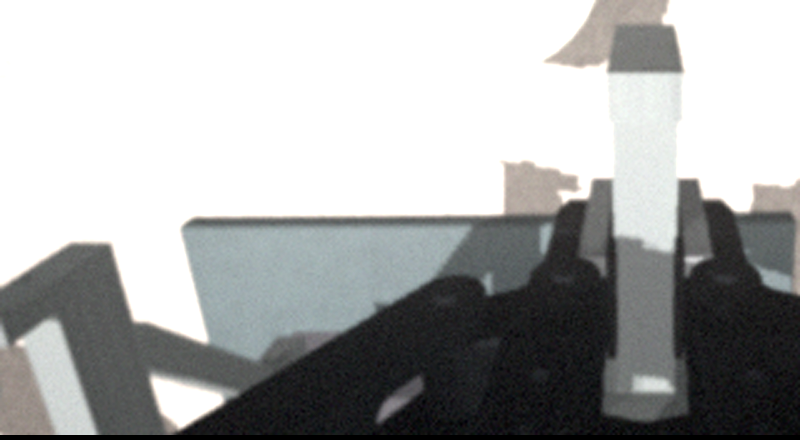

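The enlarged crop shows our tip's top front edge at (608–682,72) and its lower front edge at (617–672,25). The fitted bracket's lower front edge is at (70–112,244), and the plate's front edge runs from (190,218) to (790,213).

```bash
python3 - <<'E'
from h import *
m=ld('w5');C=lambda u,v:(u/2.5-.3,160+v/2.5-.3)
E=np.array(m['extrinsics']);print('cam',np.round(E[:3,3],4)); plan([])
zt=.155+.018
A=[onz(m,C(608,72),zt+.026),onz(m,C(682,72),zt+.026)];B=[onz(m,C(617,25),zt-.01),onz(m,C(672,25),zt-.01)]
F=[onz(m,C(70,244),.132),onz(m,C(112,244),.132)]
for n,X in(('ourtop',A),('ourlow',B),('fit',F)): print(n,np.round(X,4).tolist(),np.linalg.norm(X[1]-X[0]))
bk=[onz(m,C(606,390),zt+.024),onz(m,C(688,388),zt+.024)]
pl=[onz(m,C(190,218),.01),onz(m,C(790,213),.01)];d=pl[1]-pl[0];yaw=np.degrees(np.arctan2(-d[0],d[1]));print('plate',np.round(pl,4).tolist(),yaw)
a=onz(m,C(645,72),zt+.026);b=onz(m,C(646,330),zt+.012);e=b-a;print('arm yaw',np.degrees(np.arctan2(e[1],e[0])))
yr=np.radians(yaw);ex=np.array([np.cos(yr),np.sin(yr)]);ey=np.array([-ex[1],ex[0]])
tgt=np.mean(F,0)[:2]+.16*ey
for X in(A,B):
    dd=tgt-np.mean(X,0)[:2];print('to go along x,y of upright (mm)',dd@ex*1e3,dd@ey*1e3)
s=ld('scene5')
E
```

```text
cam [0.4362 0.1379 0.2981]
at [0.5147 0.1448 0.1578] tool-y yaw 94.19 tz [ 5.1e-03  6.0e-04 -1.0e+00]
ourtop [[0.4643, 0.1343, 0.199], [0.4634, 0.1456, 0.199]] 0.011381971779381921
ourlow [[0.4643, 0.1342, 0.163], [0.4635, 0.1455, 0.163]] 0.011294016872494194
fit [[0.5458, -0.0201, 0.132], [0.5447, -0.0074, 0.132]] 0.012741981568471672
plate [[0.6063, -0.072, 0.01], [0.5814, 0.2182, 0.01]] 4.905626878495203
arm yaw 4.387296396513679
to go along x,y of upright (mm) 67.9402319216027 -0.11001633292944282
to go along x,y of upright (mm) 67.8885914584496 -0.011054623696295925
```

>>> drive_tool:
  commands:
    - {"tx": -0.01, "ty": 0.001, "tz": 0, "roll": -0.3, "grip": 0.0}
    - {"tx": -0.012, "ty": 0, "tz": 0, "roll": 0, "grip": 0.0}
    - {"tx": -0.012, "ty": 0, "tz": 0, "roll": 0, "grip": 0.0}
    - {"tx": -0.008, "ty": 0, "tz": 0, "roll": 0, "grip": 0.0}
    - {"tx": -0.004, "ty": 0, "tz": 0, "roll": 0, "grip": 0.0}
    - {"tx": -0.003, "ty": 0, "tz": 0, "roll": 0, "grip": 0.0}
    - {"tx": 0, "ty": 0, "tz": 0, "roll": 0, "grip": 0.0}

```text
time: 7.45
ee_pos: [0.5614, 0.1498, 0.155]
orientation: [-0.04, 0.999, 0.0, 0.0]
ft_force: [0.3, 0.4, -3.4]
opening: 0.125
grasp_force: 59.6
```

>>> drive_tool:
  commands:
    - {"tx": -0.003, "ty": 0, "tz": 0, "roll": 0, "grip": 0.0}
    - {"tx": -0.003, "ty": 0, "tz": 0, "roll": 0, "grip": 0.0}
    - {"tx": 0, "ty": 0, "tz": 0, "roll": 0, "grip": 0.0}

```text
time: 7.75
ee_pos: [0.5675, 0.1503, 0.155]
orientation: [-0.04, 0.999, 0.0, 0.0]
ft_force: [-0.3, 0.1, -3.8]
opening: 0.131
grasp_force: 59.6
```

>>> drive_tool:
  commands:
    - {"tx": -0.003, "ty": 0, "tz": 0, "roll": 0, "grip": 0.0}
    - {"tx": -0.002, "ty": 0, "tz": 0, "roll": 0, "grip": 0.0}
    - {"tx": 0, "ty": 0, "tz": 0, "roll": 0, "grip": 0.0}

```text
time: 8.05
ee_pos: [0.5725, 0.1507, 0.1549]
orientation: [-0.04, 0.999, 0.0, 0.0]
ft_force: [0.0, 0.1, -3.0]
opening: 0.127
grasp_force: 59.6
```

>>> drive_tool:
  commands:
    - {"tx": -0.002, "ty": 0, "tz": 0, "roll": 0, "grip": 0.0}
    - {"tx": -0.002, "ty": 0, "tz": 0, "roll": 0, "grip": 0.0}
    - {"tx": 0, "ty": 0, "tz": 0, "roll": 0, "grip": 0.0}

```text
time: 8.35
ee_pos: [0.5764, 0.151, 0.1549]
orientation: [-0.04, 0.999, 0.0, 0.0]
ft_force: [0.2, 0.3, -3.8]
opening: 0.127
grasp_force: 59.6
```

>>> drive_tool:
  commands:
    - {"tx": -0.0015, "ty": 0, "tz": 0, "roll": 0, "grip": 0.0}
    - {"tx": -0.001, "ty": 0, "tz": 0, "roll": 0, "grip": 0.0}
    - {"tx": 0, "ty": 0, "tz": 0, "roll": 0, "grip": 0.0}

```text
time: 8.65
ee_pos: [0.578, 0.1511, 0.1547]
orientation: [-0.04, 0.999, -0.0, -0.001]
ft_force: [-1.9, -0.5, -2.2]
opening: 0.128
grasp_force: 59.8
```

>>> drive_tool:
  commands:
    - {"tx": -0.001, "ty": 0, "tz": 0, "roll": 0, "grip": 0.0}
    - {"tx": 0, "ty": 0, "tz": 0, "roll": 0, "grip": 0.0}

```text
time: 8.85
ee_pos: [0.5781, 0.151, 0.1547]
orientation: [-0.04, 0.999, -0.0, -0.001]
ft_force: [-6.6, -1.8, -1.4]
opening: 0.127
grasp_force: 60.1
```

>>> drive_tool:
  commands:
    - {"tx": -0.001, "ty": 0, "tz": 0, "roll": 0, "grip": 0.0}
    - {"tx": 0, "ty": 0, "tz": 0, "roll": 0, "grip": 0.0}

```text
time: 9.05
ee_pos: [0.578, 0.151, 0.1546]
orientation: [-0.04, 0.999, -0.0, -0.002]
ft_force: [-8.7, -1.4, -0.0]
opening: 0.131
grasp_force: 60.3
```

>>> drive_tool:
  commands:
    - {"tx": 0.0015, "ty": 0, "tz": 0, "roll": 0, "grip": 0.0}
    - {"tx": 0, "ty": 0, "tz": 0.004, "roll": 0, "grip": 0.0}
    - {"tx": 0, "ty": 0, "tz": 0.004, "roll": 0, "grip": 0.0}
    - {"tx": 0, "ty": 0, "tz": 0.002, "roll": 0, "grip": 0.0}
    - {"tx": 0, "ty": 0, "tz": 0, "roll": 0, "grip": 0.0}

```text
time: 9.55
ee_pos: [0.5781, 0.1513, 0.1445]
orientation: [-0.04, 0.999, 0.0, -0.001]
ft_force: [-4.5, -0.3, -1.3]
opening: 0.136
grasp_force: 59.8
```

>>> drive_tool:
  commands:
    - {"tx": 0, "ty": 0, "tz": 0.002, "roll": 0, "grip": 0.0}
    - {"tx": 0, "ty": 0, "tz": 0, "roll": 0, "grip": 0.0}

```text
time: 9.75
ee_pos: [0.5781, 0.1513, 0.1427]
orientation: [-0.04, 0.999, 0.0, -0.001]
ft_force: [-5.8, -1.1, -1.5]
opening: 0.131
grasp_force: 60.1
```

>>> drive_tool:
  commands:
    - {"tx": 0, "ty": 0, "tz": 0.002, "roll": 0, "grip": 0.0}
    - {"tx": 0, "ty": 0, "tz": 0, "roll": 0, "grip": 0.0}

```text
time: 9.95
ee_pos: [0.5781, 0.1513, 0.1408]
orientation: [-0.04, 0.999, 0.0, -0.001]
ft_force: [-6.5, -1.0, -1.8]
opening: 0.126
grasp_force: 60.1
```

>>> drive_tool:
  commands:
    - {"tx": 0, "ty": 0, "tz": 0.001, "roll": 0, "grip": 0.0}
    - {"tx": 0, "ty": 0, "tz": 0, "roll": 0, "grip": 0.0}

```text
time: 10.15
ee_pos: [0.5781, 0.1513, 0.1401]
orientation: [-0.04, 0.999, 0.0, -0.001]
ft_force: [-5.8, -1.2, 0.5]
opening: 0.13
grasp_force: 60.3
```

>>> drive_tool:
  commands:
    - {"tx": 0, "ty": 0, "tz": 0.001, "roll": 0, "grip": 0.0}
    - {"tx": 0, "ty": 0, "tz": 0, "roll": 0, "grip": 0.0}

```text
time: 10.35
ee_pos: [0.5781, 0.1513, 0.1396]
orientation: [-0.04, 0.999, 0.0, -0.001]
ft_force: [-7.6, 0.1, 2.5]
opening: 0.132
grasp_force: 60.7
```

>>> drive_tool:
  commands:
    - {"tx": 0.0005, "ty": 0, "tz": 0, "roll": 0, "grip": 0.0}
    - {"tx": 0, "ty": 0, "tz": 0, "roll": 0, "grip": 0.02}
    - {"tx": 0, "ty": 0, "tz": 0, "roll": 0, "grip": 0.03}
    - {"tx": 0, "ty": 0, "tz": 0, "roll": 0, "grip": 0.04}
    - {"tx": 0, "ty": 0, "tz": 0, "roll": 0, "grip": 0.04}
    - {"tx": 0, "ty": 0, "tz": 0, "roll": 0, "grip": 0.04}

```text
time: 10.95
ee_pos: [0.579, 0.1511, 0.139]
orientation: [-0.04, 0.999, 0.0, 0.0]
ft_force: [-0.3, -0.3, 0.3]
opening: 0.473
grasp_force: 0.0
```

>>> drive_tool:
  commands:
    - {"tx": 0, "ty": 0, "tz": -0.02, "roll": 0, "grip": 0.04}
    - {"tx": 0, "ty": 0, "tz": -0.04, "roll": 0, "grip": 0.04}
    - {"tx": 0, "ty": 0, "tz": -0.04, "roll": 0, "grip": 0.0}
    - {"tx": 0, "ty": 0, "tz": -0.01, "roll": 0, "grip": 0.0}
    - {"tx": 0, "ty": 0, "tz": 0, "roll": 0, "grip": 0.0}
    - {"tx": 0, "ty": 0, "tz": 0, "roll": 0, "grip": 0.0}
    - {"tx": 0, "ty": 0, "tz": 0, "roll": 0, "grip": 0.0}

```text
time: 11.65
ee_pos: [0.5777, 0.151, 0.2468]
orientation: [-0.04, 0.999, -0.0, -0.002]
ft_force: [0.2, -0.4, -0.4]
opening: 0.001
grasp_force: 0.0
```

```bash
python3 - <<'E'
from h import *
cap('wrist','w6');cap('scene','scene6')
plan([])
m=ld('w6')
# expected tip-front-top corners if hanging 16 mm above home vs 31/0
ex=np.array([.9969,.0785]);h=np.array([.5775,.1513]);tip=h-.048*ex
for z in(.142,.158,.173): print(z,proj(m,[[*tip,z+.026],[*(h-.02*ex),z+.012]]).round(1).tolist())
w=cv2.imread('pics/w6.png');s=cv2.imread('pics/scene6.png')
o=np.zeros((600,800,3),np.uint8)
o[:432,:576]=cv2.resize(w[96:384,64:448],(576,432),interpolation=cv2.INTER_CUBIC)
o[350:600,500:]=cv2.resize(s[205:280,225:315],(300,250),interpolation=cv2.INTER_CUBIC)
cv2.imwrite('pics/c5.png',cv2.convertScaleAbs(o,alpha=1.6))
E
```

```text
at [0.5778 0.1511 0.247 ] tool-y yaw 94.54 tz [-3.1e-03 -3.0e-04 -1.0e+00]
0.142 [[258.8, 148.8], [258.7, 177.9]]
0.158 [[258.9, 151.4], [258.7, 182.3]]
0.173 [[259.0, 154.2], [258.8, 186.9]]
```

View pics/c5.png

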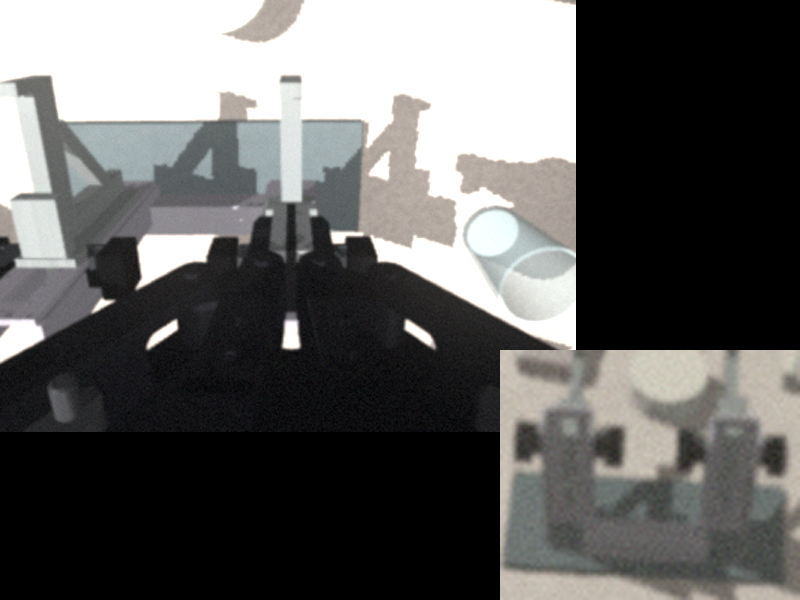

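The bracket hangs alone in the slots. Its tip edge is at (290,82) in the crop, or (257,151) in full pixels, which matches 16 mm above home. The fitted bracket and the beaker at (520,260) are undisturbed. Next I press the pad.

```bash
python3 - <<'E'
from h import *
plan([(.6222,.1547,.247),(.6222,.1547,.19)],94.5)
E
```

```text
at [0.5778 0.1511 0.247 ] tool-y yaw 94.54 tz [-3.1e-03 -3.0e-04 -1.0e+00]
 shift before roll [-44.6   0.1  -0.1] mm rows 1.0
 shift before roll [-0.2  0.  57. ] mm rows 2.0
 roll 0.04
```

>>> drive_tool:
  commands:
    - {"tx": -0.0245, "ty": 0, "tz": 0, "roll": 0, "grip": 0.0}
    - {"tx": -0.02, "ty": 0, "tz": 0, "roll": 0, "grip": 0.0}
    - {"tx": 0, "ty": 0, "tz": 0.03, "roll": 0, "grip": 0.0}
    - {"tx": 0, "ty": 0, "tz": 0.02, "roll": 0, "grip": 0.0}
    - {"tx": 0, "ty": 0, "tz": 0.007, "roll": 0, "grip": 0.0}
    - {"tx": 0, "ty": 0, "tz": 0, "roll": 0, "grip": 0.0}

```text
time: 12.35
ee_pos: [0.6218, 0.1545, 0.19]
orientation: [-0.04, 0.999, -0.0, -0.002]
ft_force: [-0.5, 0.3, -0.4]
opening: 0.002
grasp_force: 0.0
```

>>> drive_tool:
  commands:
    - {"tx": 0, "ty": 0, "tz": 0.004, "roll": 0, "grip": 0.0}
    - {"tx": 0, "ty": 0, "tz": 0.003, "roll": 0, "grip": 0.0}
    - {"tx": 0, "ty": 0, "tz": 0.002, "roll": 0, "grip": 0.0}
    - {"tx": 0, "ty": 0, "tz": 0, "roll": 0, "grip": 0.0}

```text
time: 12.75
ee_pos: [0.623, 0.1547, 0.1832]
orientation: [-0.04, 0.999, 0.0, 0.0]
ft_force: [-0.4, 0.7, -0.0]
opening: 0.004
grasp_force: 0.0
```

>>> drive_tool:
  commands:
    - {"tx": 0, "ty": 0, "tz": 0.002, "roll": 0, "grip": 0.0}
    - {"tx": 0, "ty": 0, "tz": 0.002, "roll": 0, "grip": 0.0}
    - {"tx": 0, "ty": 0, "tz": 0, "roll": 0, "grip": 0.0}

```text
time: 13.05
ee_pos: [0.6229, 0.1547, 0.179]
orientation: [-0.04, 0.999, 0.0, 0.0]
ft_force: [-0.8, 0.4, 0.7]
opening: -0.001
grasp_force: 0.5
```

>>> drive_tool:
  commands:
    - {"tx": 0, "ty": 0, "tz": 0.002, "roll": 0, "grip": 0.0}
    - {"tx": 0, "ty": 0, "tz": 0, "roll": 0, "grip": 0.0}

```text
time: 13.25
ee_pos: [0.6229, 0.1547, 0.177]
orientation: [-0.04, 0.999, 0.0, 0.0]
ft_force: [-0.9, -0.3, 2.5]
opening: -0.0
grasp_force: 1.1
```

>>> drive_tool:
  commands:
    - {"tx": 0, "ty": 0, "tz": 0.002, "roll": 0, "grip": 0.0}
    - {"tx": 0, "ty": 0, "tz": 0, "roll": 0, "grip": 0.0}

```text
time: 13.45
ee_pos: [0.6229, 0.1547, 0.1749]
orientation: [-0.04, 0.999, 0.0, 0.0]
ft_force: [-1.1, -0.6, 2.0]
opening: 0.004
grasp_force: 1.4
```

>>> drive_tool:
  commands:
    - {"tx": 0, "ty": 0, "tz": 0.002, "roll": 0, "grip": 0.0}
    - {"tx": 0, "ty": 0, "tz": 0, "roll": 0, "grip": 0.0}

```text
time: 13.65
ee_pos: [0.6229, 0.1546, 0.1722]
orientation: [-0.04, 0.999, 0.0, -0.0]
ft_force: [0.3, 0.2, -0.4]
opening: -0.002
grasp_force: 0.0
```

>>> drive_tool:
  commands:
    - {"tx": 0, "ty": 0, "tz": 0.003, "roll": 0, "grip": 0.0}
    - {"tx": 0, "ty": 0, "tz": 0.002, "roll": 0, "grip": 0.0}
    - {"tx": 0, "ty": 0, "tz": 0, "roll": 0, "grip": 0.0}

```text
time: 13.95
ee_pos: [0.6226, 0.1546, 0.167]
orientation: [-0.04, 0.999, -0.0, -0.001]
ft_force: [-0.0, 0.1, 0.6]
opening: 0.001
grasp_force: 0.0
```

>>> drive_tool:
  commands:
    - {"tx": 0, "ty": 0, "tz": 0.002, "roll": 0, "grip": 0.0}
    - {"tx": 0, "ty": 0, "tz": 0, "roll": 0, "grip": 0.0}

```text
time: 14.15
ee_pos: [0.623, 0.1547, 0.1657]
orientation: [-0.04, 0.999, 0.0, -0.0]
ft_force: [-0.2, 0.7, 0.4]
opening: -0.002
grasp_force: 0.0
```

>>> drive_tool:
  commands:
    - {"tx": 0, "ty": 0, "tz": 0.001, "roll": 0, "grip": 0.0}
    - {"tx": 0, "ty": 0, "tz": 0, "roll": 0, "grip": 0.0}

```text
time: 14.35
ee_pos: [0.6231, 0.1547, 0.1654]
orientation: [-0.04, 0.999, 0.0, 0.0]
ft_force: [-0.9, 0.2, 3.3]
opening: -0.002
grasp_force: 1.4
```

>>> drive_tool:
  commands:
    - {"tx": 0, "ty": 0, "tz": 0.002, "roll": 0, "grip": 0.0}
    - {"tx": 0, "ty": 0, "tz": 0.001, "roll": 0, "grip": 0.0}
    - {"tx": 0, "ty": 0, "tz": 0, "roll": 0, "grip": 0.0}

```text
time: 14.65
ee_pos: [0.6231, 0.1547, 0.1651]
orientation: [-0.04, 0.999, 0.0, 0.001]
ft_force: [-6.4, -0.7, 15.5]
opening: 0.001
grasp_force: 7.8
```

>>> drive_tool:
  commands:
    - {"tx": 0, "ty": 0, "tz": -0.01, "roll": 0, "grip": 0.0}
    - {"tx": 0, "ty": 0, "tz": -0.04, "roll": 0, "grip": 0.0}
    - {"tx": 0, "ty": 0, "tz": -0.045, "roll": 0, "grip": 0.0}
    - {"tx": 0.03, "ty": 0.02, "tz": -0.02, "roll": 0, "grip": 0.06}
    - {"tx": 0.035, "ty": 0.03, "tz": 0, "roll": 0, "grip": 0.06}
    - {"tx": 0.035, "ty": 0.03, "tz": 0, "roll": 0, "grip": 0.06}
    - {"tx": 0.035, "ty": 0.03, "tz": 0, "roll": 0, "grip": 0.06}
    - {"tx": 0.03, "ty": 0.02, "tz": 0, "roll": 0, "grip": 0.06}
    - {"tx": 0, "ty": 0, "tz": 0, "roll": -8.2, "grip": 0.06}
    - {"tx": 0, "ty": 0, "tz": 0, "roll": -8.2, "grip": 0.06}
    - {"tx": 0, "ty": 0, "tz": 0, "roll": -8.2, "grip": 0.06}
    - {"tx": 0, "ty": 0, "tz": 0, "roll": -8.2, "grip": 0.06}

```text
time: 15.85
ee_pos: [0.448, 0.2714, 0.277]
orientation: [-0.323, 0.946, 0.0, 0.0]
ft_force: [-0.2, -0.7, 0.2]
opening: 0.7
grasp_force: 0.0
```

>>> drive_tool:
  commands:
    - {"tx": 0, "ty": 0, "tz": 0, "roll": -8.2, "grip": 0.06}
    - {"tx": 0, "ty": 0, "tz": 0, "roll": -8.2, "grip": 0.06}
    - {"tx": 0, "ty": 0, "tz": 0, "roll": -8.2, "grip": 0.06}
    - {"tx": 0, "ty": 0, "tz": 0, "roll": -8.2, "grip": 0.06}
    - {"tx": 0, "ty": 0, "tz": 0, "roll": -8.2, "grip": 0.06}
    - {"tx": 0, "ty": 0, "tz": 0, "roll": -8.2, "grip": 0.06}
    - {"tx": 0, "ty": 0, "tz": 0, "roll": 0, "grip": 0.06}

```text
time: 16.55
ee_pos: [0.4482, 0.2712, 0.2769]
orientation: [-0.686, 0.728, 0.0, 0.0]
ft_force: [0.6, -0.1, -0.2]
opening: 0.701
grasp_force: 0.0
```

```bash
python3 - <<'E'
from h import *
plan([])
m=cap('wrist','w7');cap('top','top7')
pr=proj(m,[[.4295+sx*.02*1+0,.3155+sy*.1,.03] for sx,sy in((1,1),(1,-1),(-1,-1),(-1,1))]);print('expected corners',pr.round(0).tolist())
E=cv2.imread('pics/w7.png').astype(int);g=E.mean(2)
print('rail/bg levels',g[int(pr[:,1].mean()),int(pr[:,0].mean())],np.percentile(g,[10,50,90,95,99]))
E
```

```text
at [0.4482 0.2712 0.2769] tool-y yaw 176.55 tz [-0.e+00  1.e-04 -1.e+00]
expected corners [[261.0, 253.0], [253.0, 127.0], [282.0, 126.0], [286.0, 252.0]]
rail/bg levels 172.66666666666666 [ 15.66666667 132.66666667 151.         154.66666667 180.        ]
```

```bash
cat > seg.py <<'E'
from h import *
import sys
def seg(fn,box,th):
    g=cv2.GaussianBlur(cv2.imread(f'pics/{fn}.png'),(3,3),0).mean(2);M=np.zeros(g.shape,np.uint8)
    y0,y1,x0,x1=box;M[y0:y1,x0:x1]=(g[y0:y1,x0:x1]>th)
    M=cv2.morphologyEx(M,cv2.MORPH_CLOSE,np.ones((9,9)));n,l,st,c=cv2.connectedComponentsWithStats(M)
    i=1+np.argmax(st[1:,4]);return (l==i).astype(np.uint8),st[i]
def rect(fn,box,th,z=.034):
    M,st=seg(fn,box,th);m=ld(fn);vs,us=np.nonzero(cv2.morphologyEx(M,cv2.MORPH_GRADIENT,np.ones((3,3)))*M)
    P=np.array([onz(m,(u,v),z)[:2] for u,v in zip(us,vs)],np.float32)*1000
    print(fn,'st',st.tolist(),cv2.minAreaRect(P))
E
python3 - <<'E'
from seg import *
for th in(162,168): rect('w7',(95,290,225,320),th)
rect('top7',(175,215,95,185),140)
g=cv2.imread('pics/w7.png').mean(2)
print(g[190,235:305].astype(int).tolist());print(g[100:280:3,272].astype(int).tolist())
E
```

```text
w7 st [259, 125, 29, 127, 3070] ((427.716552734375, 312.083251953125), (197.30494689941406, 38.25518798828125), 86.07215881347656)
w7 st [260, 126, 27, 125, 2834] ((427.8070068359375, 311.87103271484375), (194.56568908691406, 35.37722396850586), 86.0325698852539)
top7 st [138, 189, 34, 14, 327] ((423.3540344238281, 270.27154541015625), (102.48225402832031, 32.449161529541016), 86.02313232421875)
[148, 148, 149, 151, 149, 149, 149, 150, 150, 149, 151, 149, 153, 154, 149, 149, 147, 149, 152, 144, 117, 89, 86, 108, 154, 168, 172, 174, 173, 173, 173, 174, 172, 173, 173, 175, 170, 173, 173, 170, 175, 172, 173, 174, 173, 173, 173, 171, 166, 151, 147, 148, 154, 151, 154, 152, 151, 153, 148, 150, 150, 150, 152, 157, 157, 153, 155, 152, 153, 154]
[149, 147, 147, 145, 144, 153, 153, 148, 155, 175, 174, 142, 112, 172, 172, 172, 173, 153, 171, 173, 128, 150, 173, 173, 172, 160, 168, 169, 154, 149, 173, 172, 173, 154, 164, 170, 149, 159, 170, 170, 172, 134, 168, 170, 152, 173, 171, 169, 130, 167, 169, 102, 131, 145, 148, 147, 146, 148, 148, 146]
```

```bash
python3 - <<'E'
from h import *
o,_=tri([(ld('w7'),proj(ld('w7'),[.4277,.312,.034])[0]),(ld('top0'),(219/1.5625,303/1.5625))]);print(o)
plan([(.4277,.312,.1),(.4277,.312,.003)],176.07)
E
```

```text
[0.4278763  0.31400349 0.02911151]
at [0.4482 0.2712 0.2769] tool-y yaw 176.34 tz [-0.e+00  1.e-04 -1.e+00]
 shift before roll [-39.4  23.1 176.9] mm rows 4.0
 shift before roll [ 0. -0. 97.] mm rows 2.0
 roll 0.27
```

>>> drive_tool:
  commands:
    - {"tx": -0.0394, "ty": 0.0231, "tz": 0, "roll": 0, "grip": 0.06}
    - {"tx": 0, "ty": 0, "tz": 0.045, "roll": 0.4, "grip": 0.06}
    - {"tx": 0, "ty": 0, "tz": 0.045, "roll": 0, "grip": 0.06}
    - {"tx": 0, "ty": 0, "tz": 0.045, "roll": 0, "grip": 0.06}
    - {"tx": 0, "ty": 0, "tz": 0.045, "roll": 0, "grip": 0.06}
    - {"tx": 0, "ty": 0, "tz": 0.045, "roll": 0, "grip": 0.06}
    - {"tx": 0, "ty": 0, "tz": 0.03, "roll": 0, "grip": 0.06}
    - {"tx": 0, "ty": 0, "tz": 0.014, "roll": 0, "grip": 0.06}
    - {"tx": 0, "ty": 0, "tz": 0.003, "roll": 0, "grip": 0.06}
    - {"tx": 0, "ty": 0, "tz": 0, "roll": 0, "grip": 0.06}

```text
time: 17.65
ee_pos: [0.4275, 0.3119, 0.0048]
orientation: [-0.682, 0.731, 0.0, -0.0]
ft_force: [0.1, 0.4, 0.4]
opening: 0.7
grasp_force: 0.0
```

>>> drive_tool:
  commands:
    - {"tx": 0, "ty": 0, "tz": 0, "roll": 0, "grip": 0.045}
    - {"tx": 0, "ty": 0, "tz": 0, "roll": 0, "grip": 0.03}
    - {"tx": 0, "ty": 0, "tz": 0, "roll": 0, "grip": 0.02}
    - {"tx": 0, "ty": 0, "tz": 0, "roll": 0, "grip": 0.02}
    - {"tx": 0, "ty": 0, "tz": 0, "roll": 0, "grip": 0.02}
  force: 50

```text
time: 18.15
ee_pos: [0.4291, 0.3127, 0.0066]
orientation: [-0.683, 0.731, -0.001, 0.002]
ft_force: [-0.4, -0.6, 6.9]
opening: 0.456
grasp_force: 53.0
```

>>> drive_tool:
  commands:
    - {"tx": 0, "ty": 0, "tz": -0.01, "roll": 0, "grip": 0.02}
    - {"tx": 0, "ty": 0, "tz": -0.03, "roll": 0, "grip": 0.02}
    - {"tx": 0, "ty": 0, "tz": -0.045, "roll": 0, "grip": 0.02}
    - {"tx": 0, "ty": 0, "tz": -0.045, "roll": 0, "grip": 0.02}
    - {"tx": 0, "ty": 0, "tz": -0.045, "roll": 0, "grip": 0.02}
    - {"tx": 0, "ty": 0, "tz": -0.045, "roll": 0, "grip": 0.02}
    - {"tx": 0, "ty": 0, "tz": -0.03, "roll": -4.2, "grip": 0.02}
    - {"tx": 0, "ty": 0, "tz": 0, "roll": -4.2, "grip": 0.02}
    - {"tx": 0, "ty": 0, "tz": 0, "roll": 0, "grip": 0.02}

```text
time: 19.05
ee_pos: [0.4275, 0.312, 0.2563]
orientation: [0.735, -0.679, 0.0, -0.001]
ft_force: [-0.6, 0.2, -2.5]
opening: 0.455
grasp_force: 51.9
```

```bash
python3 - <<'E'
from h import *
plan([(.574,.071,.255),(.574,.071,.17)],184.5)
E
```

```text
at [0.4275 0.312  0.2563] tool-y yaw -175.46 tz [ 1.4e-03  9.0e-04 -1.0e+00]
 shift before roll [ 251.8 -127.     1.3] mm rows 6.0
 shift before roll [ 0.1  0.1 85. ] mm rows 2.0
 roll 0.04
```

>>> drive_tool:
  commands:
    - {"tx": 0.0218, "ty": -0.011, "tz": 0, "roll": 0, "grip": 0.02}
    - {"tx": 0.03, "ty": -0.015, "tz": 0, "roll": 0, "grip": 0.02}
    - {"tx": 0.04, "ty": -0.02, "tz": 0, "roll": 0, "grip": 0.02}
    - {"tx": 0.04, "ty": -0.02, "tz": 0, "roll": 0, "grip": 0.02}
    - {"tx": 0.04, "ty": -0.02, "tz": 0, "roll": 0, "grip": 0.02}
    - {"tx": 0.04, "ty": -0.02, "tz": 0, "roll": 0, "grip": 0.02}
    - {"tx": 0.03, "ty": -0.016, "tz": 0, "roll": 0, "grip": 0.02}
    - {"tx": 0.01, "ty": -0.005, "tz": 0, "roll": 0, "grip": 0.02}
    - {"tx": 0, "ty": 0, "tz": 0.02, "roll": 0, "grip": 0.02}
    - {"tx": 0, "ty": 0, "tz": 0.02, "roll": 0, "grip": 0.02}
    - {"tx": 0, "ty": 0, "tz": 0, "roll": 0, "grip": 0.02}
    - {"tx": 0, "ty": 0, "tz": 0, "roll": 0, "grip": 0.02}

```text
time: 20.25
ee_pos: [0.5729, 0.0715, 0.2143]
orientation: [0.734, -0.679, -0.001, 0.001]
ft_force: [0.0, 0.0, -3.4]
opening: 0.449
grasp_force: 51.8
```

```bash
python3 - <<'E'
from seg import *
plan([])
cap('wrist','w8');cap('scene','scene8')
m=ld('w8')
# bracket tops visible along rail direction? sample expected tips
g=cv2.imread('pics/w8.png').mean(2)
ex=np.array([.9969,.0785]);ey=np.array([-ex[1],ex[0]])
for n,h in(('fit',np.array([.5759,.0689])-.08*ey),('new',np.array([.5726,.0706])+.08*ey)):
    for k in(-.037,-.033): 
        print(n,k,proj(m,[[*(h+k*ex),.168]]).round(1).tolist())
p=proj(m,[[*(np.array([.5759,.0689])-.08*ey-.034*ex),.168]])[0]
u,v=p.astype(int)
if 25<u<490 and 25<v<360: print(g[v-24:v+25:2,u-24:u+25:2].astype(int))
E
```

```text
at [0.5729 0.0715 0.2143] tool-y yaw -175.47 tz [-2.8e-03  3.0e-04 -1.0e+00]
fit -0.037 [[306.5, 101.9]]
fit -0.033 [[300.5, 101.8]]
new -0.037 [[299.7, 302.9]]
new -0.033 [[295.0, 302.9]]
[[201 199 200 201 202 198 199 199 198 201 200 198 198 198 199 186 163 166
  161 163 164 165 169 168 167]
 [199 198 198 200 200 200 201 199 198 203 200 199 198 198 198 188 167 165
  162 164 170 169 164 170 169]
 [164 165 168 165 167 165 166 167 168 168 167 165 167 167 168 169 165 168
  163 168 174 171 166 164 165]
 [100 100  97  97  97  95  94  95  96  94  97  95 104 114 134 164 164 166
  165 172 171 167 165 162 161]
 [116 116 115 115 116 117 117 116 115 118 114 114 154 171 164 169 167 168
  167 164 166 164 165 171 166]
 [116 116 117 115 115 116 116 115 115 116 116 118 170 171 164 166 170 168
  165 167 167 163 165 169 164]
 [117 119 115 119 116 117 117 119 118 117 116 121 188 164 168 166 168 161
  163 167 165 164 168 166 161]
 [116 118 118 117 118 115 118 116 118 115 117 130 191 162 167 166 164 161
  168 164 161 163 166 164 162]
 [122 120 122 120 122 121 120 118 116 115 117 138 194 153 158 156 160 1
[... 1014 characters left out ...]
06 203 203 205 181 159 165 161 164 163
  162 167 166 163 168 169 168]
 [204 202 204 202 202 203 204 203 204 204 202 204 178 164 170 162 160 160
  161 164 170 166 163 165 162]
 [205 204 202 203 204 204 202 204 202 203 202 203 173 159 167 164 162 162
  163 166 169 166 171 165 169]
 [203 203 201 203 203 203 205 204 206 203 204 202 176 163 167 164 162 162
  165 163 165 168 173 168 170]
 [203 205 203 204 204 203 202 207 203 205 204 204 179 167 171 166 165 165
  168 166 163 167 170 163 165]
 [202 201 204 202 203 205 205 205 204 203 206 204 176 163 171 172 169 167
  165 162 164 165 165 162 162]
 [202 205 204 204 202 204 203 204 203 203 204 204 177 175 174 172 163 169
  165 169 168 172 170 170 168]]
```

```bash
python3 - <<'E'
from h import *
m=ld('w8');g=cv2.GaussianBlur(cv2.imread('pics/w8.png'),(3,3),0).mean(2)
print('fit col307',g[84:124,307].astype(int).tolist())
print(g[285:325:2,284:318:2].astype(int))
for v in(94.5,112): print(onz(m,(307,v),.15))
E
```

```text
fit col307 [162, 165, 165, 165, 166, 167, 167, 167, 165, 157, 146, 139, 138, 139, 139, 138, 138, 137, 137, 138, 139, 138, 137, 137, 137, 136, 135, 139, 149, 160, 166, 167, 167, 166, 166, 166, 167, 168, 170, 171]
[[ 88  88  88  86  85  69  36  31  31  33  31  29  31  31  31  29  29]
 [ 74  73  73  74  72  68  42  30  30  31  29  28  31  30  30  29  29]
 [ 72  73  72  72  72  70  47  30  29  30  28  28  30  31  29  28  29]
 [ 74  72  73  72  72  71  52  30  30  31  29  28  27  28  27  27  27]
 [ 78  77  76  76  76  76  63  35  30  29  27  28  29  28  27  26  26]
 [100 100  99  97  97  98  87  44  29  29  28  29  29  27  28  27  26]
 [106 106 105 105 105 104 104  60  29  29  28  28  28  27  27  26  26]
 [106 106 106 106 105 105 110  73  30  30  31  28  27  27  27  26  27]
 [106 106 105 104 104 105 112  91  36  34  36  28  28  27  26  27  27]
 [105 105 104 105 104 105 114 105  44  37  38  28  27  27  26  26  26]
 [105 105 104 104 104 105 125 133  90  71  44  26  27  25  24  25  24]
 [104 104 104 103 104 106 139 159 147 128  58  27  26  25  23  25  24]
 [104 104 103 103 104 107 141 161 157 130  50  24  25  25  23  24  22]
 [103 104 103 103 103 108 142 159 157 124  40  23  25  24  23  24  22]
 [105 105 104 102 106 125 149 158 156 113  36  25  23  23  23  23  22]
 [105 104 104 104 113 146 158 160 155 103  31  25  25  23  23  22  23]
 [105 104 103 103 118 152 159 162 155  87  27  24  25  24  23  23  22]
 [103 104 103 102 117 155 156 160 154  78  26  24  22  23  22  21  23]
 [103 102 101 100 120 157 157 157 143  65  24  23  21  22  22  20  21]
 [ 79  78  76  77  92 117 115 115  98  42  23  23  21  21  23  21  22]]
[ 0.54245139 -0.0197631   0.15      ]
[ 0.54085687 -0.00754992  0.15      ]
```

>>> drive_tool:
  commands:
    - {"tx": 0.0015, "ty": -0.001, "tz": 0.01, "roll": 0, "grip": 0.02}
    - {"tx": 0, "ty": 0, "tz": 0.015, "roll": 0, "grip": 0.02}
    - {"tx": 0, "ty": 0, "tz": 0.015, "roll": 0, "grip": 0.02}
    - {"tx": 0, "ty": 0, "tz": 0.009, "roll": 0, "grip": 0.02}
    - {"tx": 0, "ty": 0, "tz": 0, "roll": 0, "grip": 0.02}

```text
time: 20.85
ee_pos: [0.5742, 0.0696, 0.1645]
orientation: [0.735, -0.679, -0.001, 0.001]
ft_force: [-0.2, 0.2, -2.7]
opening: 0.454
grasp_force: 51.8
```

>>> drive_tool:
  commands:
    - {"tx": 0, "ty": 0, "tz": 0.002, "roll": 0, "grip": 0.02}
    - {"tx": 0, "ty": 0, "tz": 0.002, "roll": 0, "grip": 0.02}
    - {"tx": 0, "ty": 0, "tz": 0, "roll": 0, "grip": 0.02}

```text
time: 21.15
ee_pos: [0.5755, 0.0696, 0.1623]
orientation: [0.735, -0.679, 0.0, -0.0]
ft_force: [-0.6, 0.5, -2.6]
opening: 0.457
grasp_force: 51.8
```

>>> drive_tool:
  commands:
    - {"tx": 0, "ty": 0, "tz": 0.001, "roll": 0, "grip": 0.02}
    - {"tx": 0, "ty": 0, "tz": 0, "roll": 0, "grip": 0.02}

```text
time: 21.35
ee_pos: [0.5753, 0.0695, 0.1611]
orientation: [0.735, -0.679, 0.0, -0.0]
ft_force: [-0.3, 0.6, -1.5]
opening: 0.452
grasp_force: 51.8
```

>>> drive_tool:
  commands:
    - {"tx": 0, "ty": 0, "tz": 0.001, "roll": 0, "grip": 0.02}
    - {"tx": 0, "ty": 0, "tz": 0, "roll": 0, "grip": 0.02}

```text
time: 21.55
ee_pos: [0.5754, 0.0696, 0.1602]
orientation: [0.735, -0.679, 0.0, -0.0]
ft_force: [-0.0, -0.2, -1.0]
opening: 0.451
grasp_force: 52.2
```

>>> drive_tool:
  commands:
    - {"tx": 0, "ty": 0, "tz": 0.001, "roll": 0, "grip": 0.02}
    - {"tx": 0, "ty": 0, "tz": 0, "roll": 0, "grip": 0.02}

```text
time: 21.75
ee_pos: [0.5754, 0.0697, 0.1598]
orientation: [0.735, -0.679, 0.0, -0.0]
ft_force: [-1.6, 1.3, 3.9]
opening: 0.456
grasp_force: 52.6
```

>>> drive_tool:
  commands:
    - {"tx": 0, "ty": 0, "tz": 0.001, "roll": 0, "grip": 0.02}
    - {"tx": 0, "ty": 0, "tz": 0, "roll": 0, "grip": 0.02}

```text
time: 21.95
ee_pos: [0.5754, 0.0697, 0.1597]
orientation: [0.735, -0.679, 0.001, -0.001]
ft_force: [-3.9, 1.8, 9.7]
opening: 0.459
grasp_force: 53.3
```

>>> drive_tool:
  commands:
    - {"tx": 0, "ty": 0, "tz": -0.001, "roll": 0, "grip": 0.03}
    - {"tx": 0, "ty": 0, "tz": 0, "roll": 0, "grip": 0.045}
    - {"tx": 0, "ty": 0, "tz": 0, "roll": 0, "grip": 0.06}
    - {"tx": 0, "ty": 0, "tz": 0, "roll": 0, "grip": 0.06}
    - {"tx": 0, "ty": 0, "tz": 0, "roll": 0, "grip": 0.06}
    - {"tx": 0, "ty": 0, "tz": -0.02, "roll": 0, "grip": 0.06}
    - {"tx": 0, "ty": 0, "tz": -0.04, "roll": 0, "grip": 0.06}
    - {"tx": 0, "ty": 0, "tz": -0.045, "roll": 0, "grip": 0.06}
    - {"tx": 0, "ty": 0, "tz": -0.045, "roll": 0, "grip": 0.06}
    - {"tx": 0, "ty": 0, "tz": -0.02, "roll": 0, "grip": 0.06}
    - {"tx": 0, "ty": 0, "tz": 0, "roll": 0, "grip": 0.06}

```text
time: 23.05
ee_pos: [0.5767, 0.0695, 0.3328]
orientation: [0.735, -0.679, 0.003, -0.002]
ft_force: [0.1, -0.1, -0.1]
opening: 0.702
grasp_force: 0.0
```

```bash
python3 - <<'E'
from seg import *
plan([])
m=cap('wrist','w9');cap('scene','scene9')
ex=np.array([.9969,.0785]);ey=np.array([-ex[1],ex[0]]);c=np.array([.575,.0696])
pr=proj(m,[[*(c+a*ex+b*ey),.188] for a,b in((-.02,-.1),(.02,-.1),(.02,.1),(-.02,.1))]);print(pr.round(0).tolist())
u0,v0=np.maximum(pr.min(0)-12,0).astype(int);u1,v1=(pr.max(0)+13).astype(int)
g=cv2.imread('pics/w9.png').mean(2);print(g[int(pr[:,1].mean())+5,u0:u1:2].astype(int).tolist())
for th in(170,182): rect('w9',(v0,v1,u0,u1),th,.188)
# arm sections in the image: profiles across each bracket's tip front
for s in(-1,1):
    q=proj(m,[*(c-.036*ex+s*.08*ey),.155])[0];u,v=q.astype(int);print(s,q.round(1),g[v-22:v+23,u].astype(int).tolist())
E
```

```text
at [0.5767 0.0695 0.3328] tool-y yaw -175.46 tz [ 0.0071 -0.     -1.    ]
[[279.0, 88.0], [239.0, 88.0], [242.0, 263.0], [275.0, 263.0]]
[59, 54, 52, 52, 54, 53, 56, 55, 139, 179, 180, 181, 179, 181, 182, 182, 183, 183, 181, 181, 181, 181, 182, 183, 183, 172, 157, 154, 153, 152, 158, 114]
w9 st [243, 88, 38, 174, 5566] ((573.20263671875, 68.22541809082031), (38.01247024536133, 197.27871704101562), 4.2882399559021)
w9 st [246, 109, 32, 16, 432] ((578.1022338867188, -2.464413642883301), (32.14219665527344, 14.994681358337402), 4.584595203399658)
-1 [290.6 109. ] [151, 152, 147, 149, 149, 148, 148, 149, 151, 151, 150, 153, 153, 154, 158, 151, 141, 130, 126, 128, 125, 125, 126, 128, 126, 123, 125, 130, 143, 152, 153, 152, 153, 152, 152, 154, 153, 153, 151, 148, 150, 151, 152, 153, 155]
1 [286.1 236.3] [155, 157, 156, 159, 156, 157, 155, 156, 153, 144, 123, 99, 91, 89, 89, 88, 89, 85, 82, 84, 80, 92, 101, 104, 104, 106, 110, 117, 120, 136, 152, 153, 157, 156, 155, 157, 157, 153, 152, 153, 153, 155, 156, 152, 154]
```

```bash
python3 - <<'E'
from h import *
m=ld('w9');ex=np.array([.9969,.0785]);ey=np.array([-ex[1],ex[0]]);c=np.array([.5732,.0682])
for v in(103,115.5,224.5,235,243.5):
    for z in(.135,.155): p=onz(m,(290.6 if v<200 else 286.1,v),z)[:2]-c; print(v,z,(p@ex*1e3).round(1),(p@ey*1e3).round(1))
# press pads (z .166, y +-15) behind the rail, at x +56..: intensity along rail direction
g=cv2.GaussianBlur(cv2.imread('pics/w9.png'),(3,3),0).mean(2)
for s in(-1,1):
    for k in (.04,.05):
        row=[int(g[int(round(q[1])),int(round(q[0]))]) for q in proj(m,[[*(c+k*ex+(s*.08+t/1000)*ey),.166] for t in range(-30,31,2)])];print(s,k,row)
E
```

```text
103 0.135 -36.1 -86.0
103 0.155 -33.9 -85.3
115.5 0.135 -36.6 -71.4
115.5 0.155 -34.4 -71.6
224.5 0.135 -35.7 73.1
224.5 0.155 -33.5 64.4
235 0.135 -36.2 89.0
235 0.155 -34.0 79.4
243.5 0.135 -36.7 102.2
243.5 0.155 -34.4 91.8
-1 0.04 [93, 93, 93, 92, 93, 93, 94, 93, 97, 119, 124, 124, 126, 127, 126, 125, 122, 122, 123, 124, 121, 122, 120, 103, 92, 90, 91, 91, 91, 90, 89]
-1 0.05 [91, 91, 92, 93, 92, 92, 91, 91, 96, 121, 126, 123, 124, 125, 125, 124, 121, 120, 122, 121, 121, 122, 120, 95, 72, 52, 51, 51, 52, 51, 52]
1 0.04 [97, 97, 96, 81, 68, 71, 78, 85, 110, 120, 124, 123, 124, 125, 124, 123, 122, 122, 122, 123, 122, 121, 110, 99, 91, 91, 91, 97, 98, 100, 100]
1 0.05 [80, 79, 79, 77, 74, 77, 79, 83, 110, 120, 123, 123, 125, 125, 124, 123, 122, 123, 123, 123, 123, 122, 114, 102, 93, 89, 89, 87, 87, 88, 93]
```

```bash
python3 -c "
from rig import r
print(r.sign_off())"
```

```text
the job is handed in; nothing more can be done
None
```

The bracket is hooked in and pressed home, and the pipette rail lies level across both saddles, measured within about 1 mm of centre; handed in at about 23 s with the arm clear, though the sign-off returned no verdict.

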